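# Put the pinstriper's things back where they belong

## Task

Tidy the striping bench: stand the two paint tins upright in the divided tray, one in each bay; lay the two brushes flat and side by side, lengthways, near the middle of the long undivided tray; and put the roll of tape flat on its stand, over the post. Leave the stack of cups and the amber jar standing where they are.

Things in the scene. Friction and masses are not known exactly. Their poses are not given: they have to be found in the camera images.
- tin_a: Closed bare-steel paint tin standing upright, a cylinder 50 mm in diameter (51 over its rims) and 56 mm high, about 0.15 kg. Origin: centre of its underside; z up. The two tins are alike.
- tin_b: Closed bare-steel paint tin standing upright, a cylinder 50 mm in diameter (51 over its rims) and 56 mm high, about 0.15 kg. Origin: centre of its underside; z up. The two tins are alike.
- brush_a: Small paint brush lying flat, 130 mm long, 30 g, rigid: wooden handle, steel ferrule, dark bristles. Own x runs along it towards the bristles (ends at x = -65 and +65 mm). Origin: middle of its length and thickness, 6 mm above what it lies on. From x = -45 to +17 mm the handle is 12 mm wide and thick; ferrule 16, bristles 18 mm wide. The two brushes are alike.
- brush_b: Small paint brush lying flat, 130 mm long, 30 g, rigid: wooden handle, steel ferrule, dark bristles. Own x runs along it towards the bristles (ends at x = -65 and +65 mm). Origin: middle of its length and thickness, 6 mm above what it lies on. From x = -45 to +17 mm the handle is 12 mm wide and thick; ferrule 16, bristles 18 mm wide. The two brushes are alike.
- tape: Roll of pale masking tape lying flat: a ring of 60 mm outside and 36 mm inside diameter, 24 mm high, about 60 g. Origin: centre of its underside; z up.
- tin_tray: Tray for the tins: fixed, bright metal, 85 mm (own x) by 158 mm (own y), 16 mm high, walls and floor 4 mm thick, with one wall of the same height across its middle that parts it into two equal bays of 77 (x) by 73 mm (y). The bays' centres are at y = +38.5 and -38.5 mm. Origin: centre of its underside, on the table; z up; the bays' floor is at z = 4 mm.
- brush_tray: Tray for the brushes: fixed, shallow, bright metal, undivided, 110 mm (own x) by 180 mm (own y, its length), 18 mm high, walls and floor 4 mm thick (inside 102 by 172 mm). Origin: centre of its underside, on the table; z up; its floor is at z = 4 mm.
- tape_stand: Stand for the tape roll: fixed square wooden plate, 90 by 90 mm and 6 mm thick, with an upright steel post in its middle, 14 mm in diameter, whose top is 36 mm above the table. Origin: centre of the plate's underside; z up along the post.
- cups: Stack of small white mixing cups, upside down: 45 mm in diameter at the foot, 50 mm high, 50 g. Origin: centre of its underside. A bystander, loose: leave it standing where it is.
- jar: Small amber glass jar with a dark lid, 42 mm in diameter, 55 mm high, 120 g. Origin: centre of its underside. A bystander, loose: leave it standing where it is.

How it is judged (in metres and radians):
At the end, for the whole second after the job is handed in: One tin upright on the floor of each bay; both brushes flat on their tray's floor, not crossed, within 0.35 rad of its length, middles within 24 mm (along) and 48 mm (across) of its middle; tape flat on its stand, post through it; all at rest; cups and jar upright, within 25 mm of their start (((x of tin_a in the frame of tin_tray between -0.014 and 0.014 m and y of tin_a in the frame of tin_tray between 0.025 and 0.052 m and z of each of tin_a, tin_b in the frame of tin_tray below 0.009 m and angle between each of tin_a, tin_b's own z axis and vertical below 0.1 rad and linear speed of each of tin_a, tin_b below 0.02 m/s and angular speed of each of tin_a, tin_b below 0.3 rad/s and x of tin_b in the frame of tin_tray between -0.014 and 0.014 m and y of tin_b in the frame of tin_tray between -0.052 and -0.025 m) or (x of tin_a in the frame of tin_tray between -0.014 and 0.014 m and y of tin_a in the frame of tin_tray between -0.052 and -0.025 m and z of each of tin_a, tin_b in the frame of tin_tray below 0.009 m and angle between each of tin_a, tin_b's own z axis and vertical below 0.1 rad and linear speed of each of tin_a, tin_b below 0.02 m/s and angular speed of each of tin_a, tin_b below 0.3 rad/s and x of tin_b in the frame of tin_tray between -0.014 and 0.014 m and y of tin_b in the frame of tin_tray between 0.025 and 0.052 m)) and x of brush_a in the frame of brush_tray between -0.048 and 0.048 m and y of brush_a in the frame of brush_tray between -0.024 and 0.024 m and z of each of brush_a, brush_b in the frame of brush_tray below 0.0145 m and angle between the x axis of each of brush_a, brush_b and the y axis of brush_tray, either way round below 0.35 rad and angle between brush_a's own x axis and vertical between 1.5008 and 1.6408 rad and linear speed of each of brush_a, brush_b, tape below 0.02 m/s and angular speed of each of brush_a, brush_b, tape below 0.3 rad/s and x of brush_b in the frame of brush_tray between -0.048 and 0.048 m and y of brush_b in the frame of brush_tray between -0.024 and 0.024 m and angle between brush_b's own x axis and vertical between 1.5008 and 1.6408 rad and horizontal distance between tape and tape_stand below 0.0135 m and z of tape in the frame of tape_stand below 0.01 m and angle between tape's own z axis and vertical below 0.1 rad and distance of each of cups, jar from where it was at the start of the episode below 0.025 m and angle between each of cups, jar's own z axis and vertical below 0.2 rad); the robot touches nothing.
It fails at once if the stack of cups or the jar is knocked over or pushed more than 25 mm (distance of any of cups, jar from where it was at the start of the episode above 0.025 m or angle between any of cups, jar's own z axis and vertical above 0.4 rad).
It also fails if it takes over 144 s, if anything falls off the work surface, if the arm or the gripper's body presses on something with over 40 N, if the wrist force passes 120 N, or if a joint passes its speed limit or range.

## Robot

A 6-joint arm with a two-finger parallel gripper is mounted at the origin on the work surface. World frame = base frame: x ahead of the robot, y to its left, z up, the work surface at z = 0. Lengths are in mm, angles in rad, forces in N, time in s.
With the tool pointing down it reaches from about 275 to 750 mm from the base axis. Payload 10.2 kg.
Tool frame: the origin (TCP) lies between the finger pads; the fingertips stand 19 mm ahead of it and the grasp point (between the pads) is the TCP; z points along the fingers, y is the line along which they close (so a half turn about z gives the same grasp; the last joint's range is limited). The gripper opens to 85 mm and grips with 20 to 120 N. Pads are 22 mm wide; open, the fingers measure 114 mm over their backs; the gripper's body (76 mm by 85 mm) begins 54 mm behind the grasp point. The pads swing forward as they close: fully open they stand 13 mm farther back than shut.
Start: joints at [-1.337, 0.313, 1.498, -0, 1.331, -0.223], TCP at [231.555, -471.183, 250.294] pointing down, gripper open.
Joint ranges: [-2.94, 2.94], [-0.97, 2.17], [0.19, 2.56], [-1.23, 4.37], [0.02, 3.11], [-2.88, 2.88]. Speed limits (rad/s): [2.39, 2.39, 3.01, 3.14, 3.14, 3.14].

## Interface

Orientations are given as a unit quaternion [w, x, y, z].
In Python, from rig import sense, capture, finish_job gives the robot as it stands. The module is installed in compiled form; this text tells all that it offers.
- The arm moves only by the tool move_arm, never from a script. Its argument "moves" is a list of rows, each an object with "turn": the turn, a rotation vector about the tool's x, y, z in rad, a list of three; "translation": the shift along the tool's x, y, z in mm, a list of three; "hand": the opening, from 0 (shut) to 1 (fully open). In form: [{"turn": [wx, wy, wz], "translation": [x, y, z], "hand": hand}, ...]. A call has 1 to 10 rows; each row shifts and turns the commanded pose from where the row before left it, along the tool's axes as they then stand; what a row does not reach is not made up. A row lasts 1/12 s, in which the tool goes at most 41.7 mm and 7.16 degrees, less where a joint would pass 70% of its speed; a pose out of reach is approached as far as the arm can. A call with a gripper value outside its range is refused whole. The fingers move at their own pace and stop on an object; "grip_force" is the grip in N (left out, the last holds). Time passes only in rows, so rows that do not move let the fingers close. It gives the time, the measured TCP pose, the force, the opening and the grip force at its end, in the units of the state.
- sense(): the state, without advancing time (a new reading comes with each control period).
- capture(name): name is "side" or "top" or "wrist"; returns a dict with "image" (480x640x3 uint8, blue, green, red), "z_map" (480x640 float32, mm along the optical axis (not along the pixel's ray), 0 where there is no reading), "vertical_fov" (degrees; the focal length in pixels is half the picture's height over the tangent of half this angle, whatever the lens; pixels are square), "cx", "cy" (the principal point, pixels), "R" (3x3) and "t" (3): a world point X has camera coordinates R X + t; the wrist camera has in their place "T_tool_cam" (4x4, takes a point from camera to tool coordinates, whose origin is the TCP and whose axes are the flange's). Camera axes: x right, y down, z forward; pixel columns grow to the right and rows downward; lengths in mm; the calibration is good to about 2 mm. A picture is of the moment at which its call begins: read the wrist's pose just before it.
- finish_job(): hands the job in; it is judged then, once.
The state is a dict: "time_s": time; "joints": joint angles; "dq": joint speeds; "tau": joint torques, N m; "eef_pos": TCP position; "ee_rot": TCP orientation; "force": force on the tool from outside, world axes, zero at the start; "wrist_torque": the same for the moment, N m; "grip_width": opening from 0.0 (shut) to 1.0 (fully open); "grip_force": force on a finger pad.
Only numpy, scipy, OpenCV 4.12 (cv2) and the standard library are available. Lean on these libraries where they do the work, as an engineer would, in place of code of your own. Each camera call takes 0.05 s, during which the arm holds its last target. There are 200 camera calls.

## Working session

There is one attempt and no reset: what is moved stays moved. The work goes in short steps, Python scripts to look and compute and a tool call to move; the robot and the scene stay as the last step left them, time stands still between calls to the robot, and variables do not carry over. Pictures are saved under pics/ and viewed, at most 14 in all, crops included, and the job is handed in when it is done.

Besides the shell and the picture viewer there is one more tool, called after "Emit:" as name([rows], argument=value, ...), one row to a line, values as JSON. move_arm: Moves the arm, as the interface text tells. Its arguments: {"type":"object","properties":{"moves":{"type":"array","items":{"type":"object","properties":{"turn":{"type":"array","items":{"type":"number"}},"translation":{"type":"array","items":{"type":"number"}},"hand":{"type":"number"}}}},"grip_force":{"type":"number"}},"required":["moves"]}

```bash
mkdir -p pics; cat > h.py <<'E'
import numpy as np,cv2
from rig import sense,capture,finish_job
def cam(c,s=None):
    f=240/np.tan(np.radians(c['vertical_fov'])/2)
    if 'R' in c: return f,np.array(c['R']),np.array(c['t'])
    w,x,y,z=s['ee_rot']
    from scipy.spatial.transform import Rotation as Ro
    T=np.eye(4);T[:3,:3]=Ro.from_quat([x,y,z,w]).as_matrix();T[:3,3]=s['eef_pos']
    M=np.linalg.inv(T@np.array(c['T_tool_cam']));return f,M[:3,:3],M[:3,3]
def cloud(c,s=None):
    f,R,t=cam(c,s);v,u=np.mgrid[:480,:640];z=c['z_map'].astype(float)
    P=np.stack([(u-c['cx'])/f*z,(v-c['cy'])/f*z,z],-1)
    W=(P-t)@R;W[z==0]=np.nan;return W
def ray(c,u,v,h,s=None):
    f,R,t=cam(c,s);d=R.T@np.array([(u-c['cx'])/f,(v-c['cy'])/f,1]);o=-R.T@t
    return o+d*(h-o[2])/d[2]
E
python3 - <<'E'
from h import *
s=sense();print({k:np.round(v,3) for k,v in s.items()})
for n in ['top','side','wrist']:
    c=capture(n);cv2.imwrite(f'pics/{n}0.png',c['image']);f,R,t=cam(c,s);print(n,f,c['cx'],c['cy'],-R.T@t,(c['z_map']>0).mean())
    np.savez(n+'0.npz',W=cloud(c,s))
E
```

```text
{'time_s': np.float64(0.0), 'joints': array([-1.337,  0.313,  1.498, -0.   ,  1.331, -0.223]), 'dq': array([-0.001, -0.001, -0.001, -0.   , -0.002, -0.001]), 'tau': array([ 1.0000e-03, -4.1226e+01, -2.5975e+01, -0.0000e+00,  4.0000e-03,
        0.0000e+00]), 'eef_pos': array([ 231.489, -470.94 ,  249.715]), 'ee_rot': array([-0.001,  0.974,  0.226, -0.   ]), 'force': array([-1.085, -0.071, -0.023]), 'wrist_torque': array([ 0.028,  0.025, -0.004]), 'grip_force': np.float64(0.0), 'grip_width': np.float64(0.997)}
top 449.48033193653634 317.6346930873655 238.91510598689084 [402.5586997  -16.62149428 845.75953424] 0.9959440104166667
side 499.37356744082007 313.6375629764829 249.00183596191403 [108.0331929  526.22758035 673.83013197] 0.9961002604166667
wrist 408.88952535483463 317.7204208670726 243.32327515920412 [ 292.06104649 -441.22063263  373.2237797 ] 0.9958984375
```

View pics/top0.png

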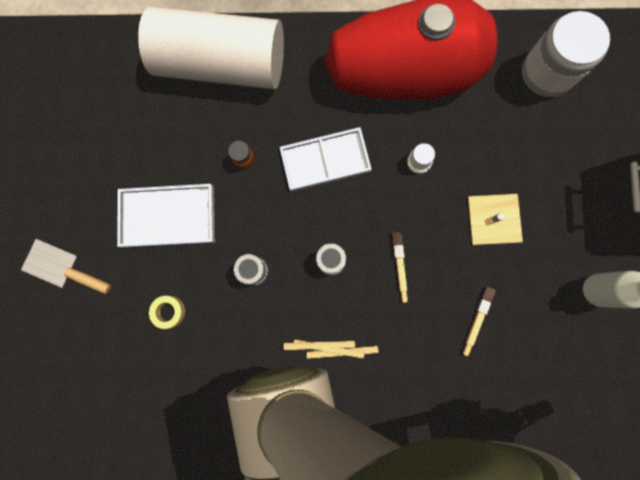

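View pics/side0.png

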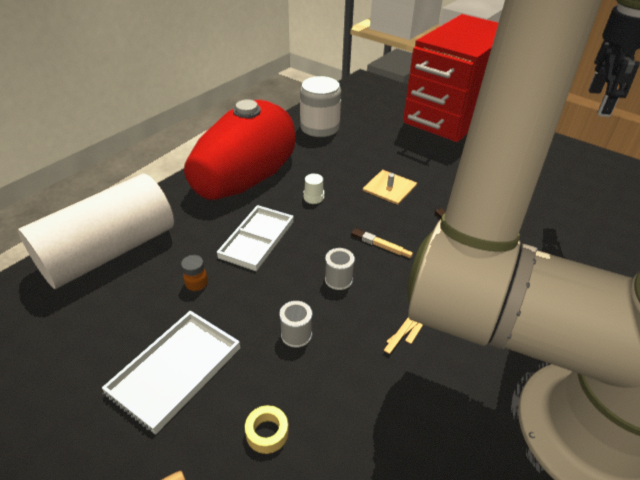

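The top view shows tins at (250,268) and (331,258), brushes at (401,267) and (480,320), tape at (167,312). The brush tray is at (166,215), the tin tray at (325,158) and the stand at (496,219), with jar at (240,154) and cups at (421,158). The side view agrees, with brush_b hidden behind the arm.

```bash
cat > m.py <<'E'
from h import *
W=np.load('top0.npz')['W'];img=cv2.imread('pics/top0.png');S=np.load('side0.npz')['W']
print('table z',np.nanmedian(W[330:340,200:260,2]),np.nanmedian(W[180:190,420:460,2]),np.nanmedian(W[250:260,30:100,2]))
box=dict(tin1=(225,245,275,295),tin2=(308,235,355,282),brush1=(385,228,415,305),brush2=(458,283,500,360),tape=(140,285,195,340),btray=(108,175,225,255),ttray=(272,120,380,195),stand=(460,185,530,252),jar=(222,135,258,172),cups=(402,138,440,178))
for n,(a,b,c,d) in box.items():
    g=img[b:d,a:c];w=W[b:d,a:c];m=(g.max(2)>75).astype(np.uint8) if 'brush' not in n else (w[...,2]>4).astype(np.uint8)
    if n in('jar','tin1','tin2','cups'): m=(w[...,2]>np.nanmax(w[...,2])-6).astype(np.uint8)
    k,l,st,_=cv2.connectedComponentsWithStats(m);i=1+st[1:,4].argmax();m=l==i
    P=w[m];z=P[:,2];r=cv2.minAreaRect(P[:,:2].astype(np.float32))
    # second view: side cloud near same place
    q=S[(np.hypot(S[...,0]-r[0][0],S[...,1]-r[0][1])<25)]
    print(n,'rect',np.round(r[0],1),np.round(r[1],1),round(r[2],1),'mean',np.round(np.nanmean(P,0),1),'z',np.round(np.nanpercentile(z,[5,50,95,100]),1),'side z',np.round(np.nanpercentile(q[:,2],[5,50,95,99]),1) if len(q) else 0, m.sum())
E
python3 m.py
```

```text
table z 1.1446583523032858 1.4325390809935965 3.2219689032370757
tin1 rect [448.9 142.2] [50.  49.5] 64.5 mean [448.8 142.4  57.6] z [56.  57.5 59.6 61.7] side z [53.6 55.6 57.5 58.1] 553
tin2 rect [469.   -3.5] [49.4 47.6] 0.8 mean [470.   -3.4  57.5] z [55.7 57.5 59.6 61.4] side z [29.6 55.3 57.1 57.7] 597
brush1 rect [ 459.8 -131. ] [129.5  18.3] 5.7 mean [ 466.4 -130.4   12. ] z [ 8.4 12.2 14.9 16.9] side z [-2.4  2.  12.1 13. ] 550
brush2 rect [ 362.2 -271.2] [ 21.3 130.8] 67.7 mean [ 369.3 -271.9   11.8] z [ 6.3 12.1 14.9 17.5] side z 0 635
tape rect [367.5 305. ] [63.5 72.2] 1.0 mean [368.7 299.5  18.5] z [ 0.3 23.8 27.  30.1] side z [-1.3 21.3 25.3 25.9] 870
btray rect [553.3 319.3] [118.4 191.6] 3.6 mean [551.9 316.4   7.3] z [ 2.3  5.7 19.4 23.6] side z [1.6 3.6 5.6 6.2] 5876
ttray rect [667.7  11.5] [ 94.4 164.5] 14.4 mean [665.4  10.3   7.4] z [ 2.1  5.8 17.9 21.1] side z [ 1.5  3.9 13.9 14.5] 3989
stand rect [nan nan] [0. 0.] 0.0 mean [ 549.9 -307.5    7.4] z [ 1.6  7.1 10.1 41.3] side z 0 2609
jar rect [665.4 168.4] [36.8 36.6] 62.2 mean [664.9 168.2  56.5] z [54.6 56.5 58.8 59.7] side z [-0.6 34.3 55.4 56.1] 314
cups rect [ 661.1 -169. ] [36.1 36.6] 46.1 mean [ 661.7 -169.    51.3] z [49.6 51.3 53.2 55.1] side z [ 0.4 34.  50.  51.3] 322
```

```bash
python3 - <<'E'
import cv2
i=cv2.imread('pics/top0.png');cv2.imwrite('pics/crop.png',cv2.resize(i[120:370,100:540],None,fx=1.8,fy=1.8,interpolation=cv2.INTER_CUBIC))
E
```

```text
(no output)
```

View pics/crop.png

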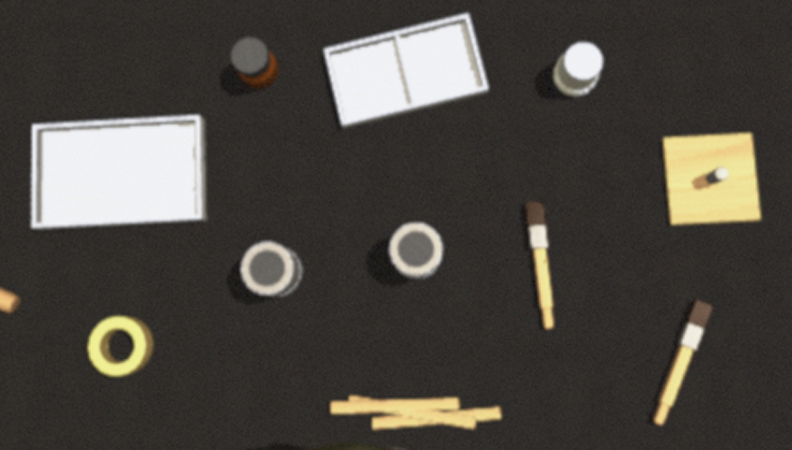

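The enlarged view confirms the layout. It also shows three wooden sticks near (400,412) that aren't in the task. Next I refine the tray, stand and tape centres.

```bash
cat > m2.py <<'E'
from h import *
img=cv2.imread('pics/top0.png');W=np.load('top0.npz')['W'];c=capture('top')
def pr(n,m,box,h):
    a,b,cc,d=box;k=np.zeros((480,640),np.uint8);k[b:d,a:cc]=m[b:d,a:cc]
    _,l,st,_=cv2.connectedComponentsWithStats(k);k=(l==1+st[1:,4].argmax()).astype(np.uint8)
    ct=max(cv2.findContours(k,0,cv2.CHAIN_APPROX_NONE)[0],key=cv2.contourArea)[:,0]
    P=np.array([ray(c,u,v,h)[:2] for u,v in ct],np.float32)
    r=cv2.minAreaRect(P);q=cv2.boxPoints(r);print(n,np.round(r[0],1),np.round(r[1],1),round(r[2],2),'circle',np.round(cv2.minEnclosingCircle(P),1) if 0 else cv2.minEnclosingCircle(P),'z',np.round(np.nanpercentile(W[k>0][:,2],[10,50,90]),1))
hsv=cv2.cvtColor(img,cv2.COLOR_BGR2HSV);V=hsv[...,2];z=W[...,2]
pr('tape',(hsv[...,1]>80)&(V>170)&(hsv[...,0]>20),(140,285,195,340),24)
pr('tape z',(z>18),(140,285,195,340),24)
pr('btray',V>60,(108,175,225,255),18)
pr('ttray',V>60,(272,120,380,195),16)
pr('stand',(hsv[...,1]>50)&(V>75),(460,185,530,252),6)
pr('tin1',z>50,(225,245,275,295),56);pr('tin2',z>50,(308,235,355,282),56)
pr('post',z>28,(460,185,530,252),36)
pr('brush1 handle',(hsv[...,1]>90)&(V>80),(385,228,415,305),12)
pr('brush2 handle',(hsv[...,1]>90)&(V>80),(458,283,500,360),12)
pr('brush1',V>55,(385,228,415,305),12)
pr('brush2',V>55,(458,283,500,360),12)
E
python3 m2.py
```

```text
tape [368.5 300.2] [58.3 57.8] 3.2 circle ((368.7373352050781, 299.6775207519531), 29.9056453704834) z [22.9 25.  26.8]
tape z [370.2 299.3] [58.4 59.6] 3.18 circle ((369.1676025390625, 298.86260986328125), 30.788305282592773) z [22.3 24.9 26.8]
btray [550.5 312.6] [117.2 190.4] 3.71 circle ((551.0775146484375, 312.02520751953125), 109.85002899169922) z [ 3.   5.6 17.7]
ttray [662.6   9.8] [ 94.1 164.4] 14.44 circle ((664.0643920898438, 10.158878326416016), 91.4861068725586) z [ 2.8  5.7 16.6]
stand [ 550.6 -307.9] [95.5 95.1] 3.59 circle ((550.3571166992188, -308.16632080078125), 64.85343933105469) z [4.  7.  9.1]
tin1 [448.9 141.8] [49.6 49.8] 46.32 circle ((449.0436706542969, 142.34246826171875), 25.656518936157227) z [55.4 57.2 58.9]
tin2 [469.   -3.5] [49.5 47.6] 0.67 circle ((469.6210021972656, -3.4908814430236816), 25.460886001586914) z [55.6 57.3 59. ]
post [ 550.2 -305.8] [13.7 14.3] 43.27 circle ((551.1378784179688, -305.87744140625), 8.044302940368652) z [33.2 36.9 38.7]
brush1 handle [ 433.5 -134.6] [83.  15.2] 6.65 circle ((433.16107177734375, -131.72161865234375), 41.505409240722656) z [ 0.7 11.3 13.8]
brush2 handle [ 339.1 -260.1] [14.9 82. ] 70.33 circle ((339.2965393066406, -259.6004943847656), 41.00992202758789) z [ 2.9 11.7 14.3]
brush1 [ 458.6 -132.6] [133.9  21.3] 6.62 circle ((458.3619384765625, -130.89431762695312), 67.0277328491211) z [ 0.9 11.5 14.1]
brush2 [ 361.7 -270.4] [ 22.1 134.2] 67.08 circle ((361.31787109375, -271.2263488769531), 67.1227798461914) z [ 0.9 11.5 14.2]
```

```bash
cat > plan.py <<'E'
import sys,math
from h import *
# usage: plan.py x y z yaw_deg [N]
x,y,z,yd=map(float,sys.argv[1:5]);s=sense();w,a,b,c=s['ee_rot'];p=np.array(s['eef_pos'])
yaw=2*math.atan2(b,a);dy=(math.radians(yd)-yaw+math.pi)%(2*math.pi)-math.pi
if len(sys.argv)>6: dy+=2*math.pi*float(sys.argv[6])
d=np.array([x,y,z])-p
N=max(1,math.ceil(np.linalg.norm(d)/37),math.ceil(abs(dy)/.12))
if len(sys.argv)>5:N=max(N,int(sys.argv[5]))
print('t',round(s['time_s'],2),'p',np.round(p,1),'yaw',round(math.degrees(yaw),1),'f',np.round(s['force'],1),'w',round(s['grip_width'],3),'gf',round(float(s['grip_force']),1),'N',N)
for i in range(N):
    t=yaw+dy*i/N;e=d/N
    print(round(-dy/N,3),[round(e[0]*math.cos(t)+e[1]*math.sin(t),1),round(e[0]*math.sin(t)-e[1]*math.cos(t),1),round(-e[2],1)])
E
python3 plan.py 361.5 -270.8 120 -23
```

```text
t 0.2 p [ 231.5 -471.1  250. ] yaw 26.2 f [0.4 0.3 0.6] w 1.003 gf 0.0 N 8
0.107 [np.float64(25.6), np.float64(-15.3), np.float64(16.2)]
0.107 [np.float64(23.8), np.float64(-18.0), np.float64(16.2)]
0.107 [np.float64(21.8), np.float64(-20.4), np.float64(16.2)]
0.107 [np.float64(19.5), np.float64(-22.6), np.float64(16.2)]
0.107 [np.float64(16.9), np.float64(-24.6), np.float64(16.2)]
0.107 [np.float64(14.2), np.float64(-26.2), np.float64(16.2)]
0.107 [np.float64(11.3), np.float64(-27.6), np.float64(16.2)]
0.107 [np.float64(8.3), np.float64(-28.7), np.float64(16.2)]
```

Emit:
move_arm([
  {"turn": [0,0,0.107],"translation": [25.6,-15.3,16.2],"hand": 0.4},
  {"turn": [0,0,0.107],"translation": [23.8,-18,16.2],"hand": 0.4},
  {"turn": [0,0,0.107],"translation": [21.8,-20.4,16.2],"hand": 0.4},
  {"turn": [0,0,0.107],"translation": [19.5,-22.6,16.2],"hand": 0.4},
  {"turn": [0,0,0.107],"translation": [16.9,-24.6,16.2],"hand": 0.4},
  {"turn": [0,0,0.107],"translation": [14.2,-26.2,16.2],"hand": 0.4},
  {"turn": [0,0,0.107],"translation": [11.3,-27.6,16.2],"hand": 0.4},
  {"turn": [0,0,0.107],"translation": [8.3,-28.7,16.2],"hand": 0.4},
  {"turn": [0,0,0],"translation": [0,0,0],"hand": 0.4},
  {"turn": [0,0,0],"translation": [0,0,0],"hand": 0.4},
])

```text
time_s: 1.03
eef_pos: [361.6, -269.7, 120.2]
ee_rot: [-0.0, 0.98, -0.197, -0.001]
force: [-0.8, -1.1, 0.5]
grip_width: 0.4
grip_force: 0.0
```

```bash
sed -i 's/round(\(e\[0\]\*math.cos[^,]*\),1)/float(round(\1,1))/; s/round(\(e\[0\]\*math.sin[^,]*\),1)/float(round(\1,1))/; s/round(-e\[2\],1)/float(round(-e[2],1))/' plan.py
cat > w.py <<'E'
import sys
from h import *
s=sense();c=capture('wrist');cv2.imwrite(f'pics/{sys.argv[1]}.png',c['image']);W=cloud(c,s)
np.savez(sys.argv[1]+'.npz',W=W)
z=W[...,2];lo,hi=map(float,sys.argv[2:4])
m=((z>lo)&(z<hi)).astype(np.uint8);k,l,st,_=cv2.connectedComponentsWithStats(m)
for i in range(1,k):
    if st[i,4]<300:continue
    P=W[l==i];r=cv2.minAreaRect(P[:,:2].astype(np.float32));print(st[i],np.round(r[0],1),np.round(r[1],1),round(r[2],1),'z',np.round(np.percentile(P[:,2],[10,50,90]),1))
print('table',np.round(np.nanpercentile(z,[10,30]),1))
E
python3 plan.py 361.5 -270.8 60 -23; python3 w.py w1 5 30
```

```text
t 1.03 p [ 361.6 -269.7  120.2] yaw -22.7 f [-0.8 -1.1  0.5] w 0.4 gf 0.0 N 2
0.003 [0.2, 0.5, 30.1]
0.003 [0.2, 0.5, 30.1]
[ 610    0   30   47 1017] [ 411.2 -462.6] [29.4  5.6] 17.8 z [ 6.5 12.3 20.2]
[   0  116  108  168 4121] [ 446.  -131.9] [106.1  16. ] 4.4 z [ 7.1 11.3 12.6]
[ 302  137   33  210 4891] [ 361.  -269.6] [ 17.7 129.1] 68.1 z [ 9.9 11.3 12.5]
table [-0.8 -0.2]
```

View pics/w1.png

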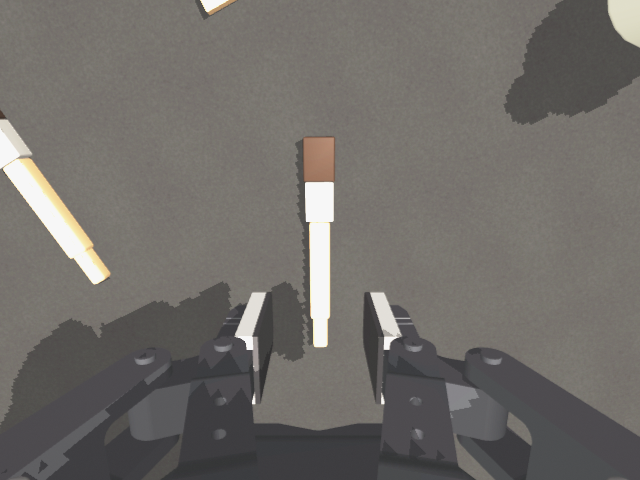

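The wrist view shows the brush at (320,240), centred and aligned between the open fingers, and its height reads 11.3–12.5 mm. I'll lower the tool and grip.

Emit:
move_arm([
  {"turn": [0,0,0.008],"translation": [0,0,35],"hand": 0.4},
  {"turn": [0,0,0],"translation": [0,0,33],"hand": 0.4},
  {"turn": [0,0,0],"translation": [0,0,20],"hand": 0.4},
  {"turn": [0,0,0],"translation": [0,0,9],"hand": 0.4},
  {"turn": [0,0,0],"translation": [0,0,0],"hand": 0.05},
  {"turn": [0,0,0],"translation": [0,0,0],"hand": 0.05},
  {"turn": [0,0,0],"translation": [0,0,0],"hand": 0.05},
  {"turn": [0,0,0],"translation": [0,0,0],"hand": 0.05},
  {"turn": [0,0,0],"translation": [0,0,0],"hand": 0.05},
  {"turn": [0,0,0],"translation": [0,0,0],"hand": 0.05},
], grip_force=30)

```text
time_s: 1.92
eef_pos: [361.6, -271.2, 24.6]
ee_rot: [0.001, 0.979, -0.202, 0.001]
force: [-1.4, 0.4, 6.3]
grip_width: 0.133
grip_force: 32.8
```

Emit:
move_arm([
  {"turn": [0,0,0],"translation": [0,0,-10],"hand": 0.05},
  {"turn": [0,0,0],"translation": [0,0,-25],"hand": 0.05},
  {"turn": [0,0,0],"translation": [0,0,-35],"hand": 0.05},
  {"turn": [0,0,0],"translation": [0,0,-30],"hand": 0.05},
  {"turn": [0,0,0],"translation": [0,0,0],"hand": 0.05},
])

```text
time_s: 2.33
eef_pos: [362.9, -272.6, 129.4]
ee_rot: [0.003, 0.979, -0.202, 0.004]
force: [0.4, -0.2, 0.9]
grip_width: 0.128
grip_force: 32.0
```

```bash
python3 plan.py 531 312.7 125 93.7 20; python3 - <<'E'
from h import *
W=np.load('w1.npz')
E
```

```text
t 2.33 p [ 362.9 -272.6  129.4] yaw -23.3 f [ 0.4 -0.2  0.9] w 0.128 gf 32.0 N 20
-0.102 [-3.9, -30.2, 0.2]
-0.102 [-0.8, -30.4, 0.2]
-0.102 [2.3, -30.4, 0.2]
-0.102 [5.4, -30.0, 0.2]
-0.102 [8.5, -29.2, 0.2]
-0.102 [11.4, -28.2, 0.2]
-0.102 [14.2, -26.9, 0.2]
-0.102 [16.9, -25.3, 0.2]
-0.102 [19.4, -23.5, 0.2]
-0.102 [21.7, -21.4, 0.2]
-0.102 [23.7, -19.1, 0.2]
-0.102 [25.6, -16.5, 0.2]
-0.102 [27.1, -13.9, 0.2]
-0.102 [28.4, -11.0, 0.2]
-0.102 [29.4, -8.1, 0.2]
-0.102 [30.0, -5.0, 0.2]
-0.102 [30.4, -2.0, 0.2]
-0.102 [30.4, 1.2, 0.2]
-0.102 [30.1, 4.3, 0.2]
-0.102 [29.6, 7.3, 0.2]
```

Emit:
move_arm([
  {"turn": [0,0,-0.102],"translation": [-3.9,-30.2,0.2],"hand": 0.05},
  {"turn": [0,0,-0.102],"translation": [-0.8,-30.4,0.2],"hand": 0.05},
  {"turn": [0,0,-0.102],"translation": [2.3,-30.4,0.2],"hand": 0.05},
  {"turn": [0,0,-0.102],"translation": [5.4,-30,0.2],"hand": 0.05},
  {"turn": [0,0,-0.102],"translation": [8.5,-29.2,0.2],"hand": 0.05},
  {"turn": [0,0,-0.102],"translation": [11.4,-28.2,0.2],"hand": 0.05},
  {"turn": [0,0,-0.102],"translation": [14.2,-26.9,0.2],"hand": 0.05},
  {"turn": [0,0,-0.102],"translation": [16.9,-25.3,0.2],"hand": 0.05},
  {"turn": [0,0,-0.102],"translation": [19.4,-23.5,0.2],"hand": 0.05},
  {"turn": [0,0,-0.102],"translation": [21.7,-21.4,0.2],"hand": 0.05},
])

```text
time_s: 3.17
eef_pos: [445.6, 23.4, 121.9]
ee_rot: [-0.0, 0.953, 0.304, 0.0]
force: [0.0, -0.3, 0.4]
grip_width: 0.129
grip_force: 32.0
```

Emit:
move_arm([
  {"turn": [0,0,-0.102],"translation": [23.7,-19.1,0.2],"hand": 0.05},
  {"turn": [0,0,-0.102],"translation": [25.6,-16.5,0.2],"hand": 0.05},
  {"turn": [0,0,-0.102],"translation": [27.1,-13.9,0.2],"hand": 0.05},
  {"turn": [0,0,-0.102],"translation": [28.4,-11,0.2],"hand": 0.05},
  {"turn": [0,0,-0.102],"translation": [29.4,-8.1,0.2],"hand": 0.05},
  {"turn": [0,0,-0.102],"translation": [30,-5,0.2],"hand": 0.05},
  {"turn": [0,0,-0.102],"translation": [30.4,-2,0.2],"hand": 0.05},
  {"turn": [0,0,-0.102],"translation": [30.4,1.2,0.2],"hand": 0.05},
  {"turn": [0,0,-0.102],"translation": [30.1,4.3,0.2],"hand": 0.05},
  {"turn": [0,0,-0.102],"translation": [29.6,7.3,0.2],"hand": 0.05},
])

```text
time_s: 4.0
eef_pos: [530.1, 315.8, 119.7]
ee_rot: [-0.0, 0.683, 0.731, -0.0]
force: [0.8, -0.5, -0.3]
grip_width: 0.125
grip_force: 32.0
```

```bash
python3 w.py w2 13 25; python3 plan.py 531 312.7 29.5 93.7
```

```text
[  79    0   51   54 1925] [413.5 429.8] [28.8 19.4] 69.4 z [14.8 18.1 19.9]
[ 249   81  212  264 6390] [548.7 333.2] [110.8 153.1] 3.5 z [14.5 17.6 18.6]
[   0  207   93  103 5663] [373.8 301.4] [59.5 49.9] 89.0 z [15.8 23.3 24.4]
table [-0.8 -0.1]
t 4.05 p [530.7 320.  119.7] yaw 94.4 f [-2.   3.5 -1. ] w 0.126 gf 32.0 N 3
0.004 [-2.4, -0.1, 30.1]
0.004 [-2.4, -0.1, 30.1]
0.004 [-2.4, -0.1, 30.1]
```

View pics/w2.png

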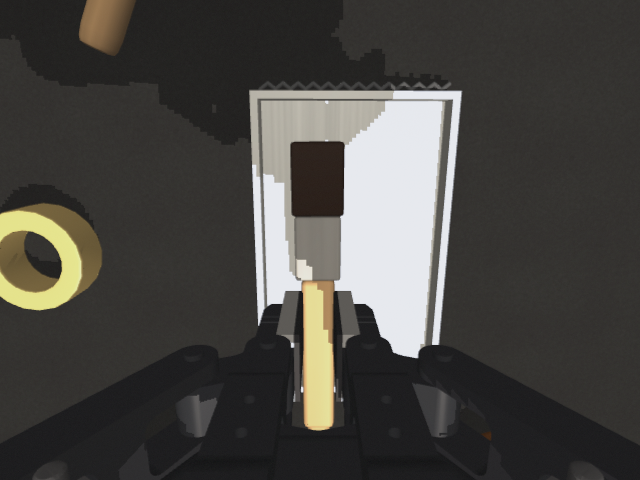

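The brush is held straight above the tray, bristles at (318,180). The tray's far rim is at row 95 and its side walls at columns 255 and 455. I'll re-measure now that the arm is at rest.

```bash
python3 w.py w3 13 25; python3 - <<'E'
from h import *
c=capture('top');W=cloud(c);cv2.imwrite('pics/top1.png',c['image'])
c=capture('side');W=cloud(c);z=W[...,2]
m=(z>12)&(z<22)&(W[...,0]>480)&(W[...,0]<630)&(W[...,1]>200)&(W[...,1]<430)
P=W[m];print(m.sum(),cv2.minAreaRect(P[:,:2].astype(np.float32)))
E
python3 plan.py 531 316 29.5 93.7
```

```text
[  80    0   52   61 2213] [414.3 431.4] [32.1 18.9] 69.9 z [14.8 18.2 19.9]
[ 249   90  211  256 6080] [548.4 335.3] [110.7 148. ] 3.5 z [15.1 17.7 18.7]
[   0  211   92  104 5512] [373.6 301.3] [59.3 49.7] 87.1 z [15.9 23.3 24.4]
table [-0.7 -0.1]
1200 ((548.3276977539062, 317.7377624511719), (112.92353057861328, 185.94606018066406), 3.6855101585388184)
t 4.2 p [529.8 314.4 119.3] yaw 93.6 f [-0.4 -0.5 -0.4] w 0.127 gf 32.0 N 3
-0.001 [0.5, 0.4, 29.9]
-0.001 [0.5, 0.4, 29.9]
-0.001 [0.5, 0.4, 29.9]
```

Emit:
move_arm([
  {"turn": [0,0,0],"translation": [1,0,30],"hand": 0.05},
  {"turn": [0,0,0],"translation": [1,0,30],"hand": 0.05},
  {"turn": [0,0,0],"translation": [1,0,18],"hand": 0.05},
  {"turn": [0,0,0],"translation": [0,0,7],"hand": 0.05},
  {"turn": [0,0,0],"translation": [0,0,4],"hand": 0.05},
  {"turn": [0,0,0],"translation": [0,0,1],"hand": 0.05},
  {"turn": [0,0,0],"translation": [0,0,0],"hand": 0.05},
])

```text
time_s: 4.78
eef_pos: [530.7, 317.1, 30.9]
ee_rot: [0.0, 0.685, 0.728, 0.001]
force: [-0.1, 0.5, 0.4]
grip_width: 0.131
grip_force: 32.0
```

Emit:
move_arm([
  {"turn": [0,0,0],"translation": [0,0,1.5],"hand": 0.05},
  {"turn": [0,0,0],"translation": [0,0,0],"hand": 0.05},
  {"turn": [0,0,0],"translation": [0,0,0],"hand": 0.25},
  {"turn": [0,0,0],"translation": [0,0,0],"hand": 0.25},
  {"turn": [0,0,0],"translation": [0,0,0],"hand": 0.25},
  {"turn": [0,0,0],"translation": [0,0,-10],"hand": 0.25},
  {"turn": [0,0,0],"translation": [0,0,-30],"hand": 0.25},
  {"turn": [0,0,0],"translation": [0,0,-35],"hand": 0.25},
  {"turn": [0,0,0],"translation": [0,0,-20],"hand": 0.25},
])

```text
time_s: 5.53
eef_pos: [531.0, 317.6, 127.5]
ee_rot: [0.001, 0.685, 0.729, 0.002]
force: [-0.2, 0.6, 0.9]
grip_width: 0.25
grip_force: 0.0
```

```bash
python3 w.py w4 9.5 28;python3 plan.py 370 300 110 93.7
```

```text
[  83    0   57   63 2483] [414.7 432.6] [34.8 20.3] 68.6 z [12.3 17.8 19.8]
[ 248   87  204  271 7310] [549.  327.2] [110.6 165.4] 3.6 z [12.3 17.4 18.6]
[ 300  139   32  207 4694] [530.2 316.7] [ 17.6 128.8] 2.9 z [13.9 15.3 16.4]
[   0  208  100  102 6511] [372.8 300.9] [59.3 51.4] 83.1 z [13.4 23.3 24.5]
[284 374  68  14 844] [537.7 226.3] [43.9  5.7] 3.5 z [11.  16.6 18.3]
table [-0.8 -0.1]
t 5.58 p [532.2 318.2 130.8] yaw 93.6 f [0.5 0.4 3.8] w 0.25 gf 0.0 N 5
-0.0 [-1.6, -32.6, 4.2]
-0.0 [-1.6, -32.6, 4.2]
-0.0 [-1.6, -32.6, 4.2]
-0.0 [-1.6, -32.6, 4.2]
-0.0 [-1.5, -32.6, 4.2]
```

View pics/w4.png

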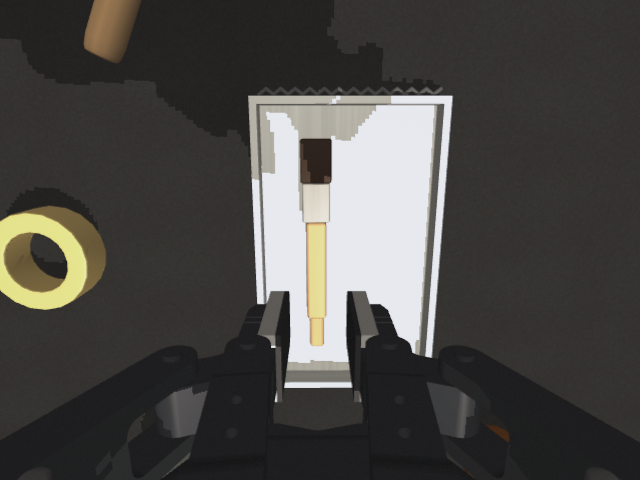

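The brush lies straight and flat in the tray at column 316, and the tape is at (50,258). I move above the tape.

Emit:
move_arm([
  {"turn": [0,0,0],"translation": [-1.6,-32.6,4],"hand": 1},
  {"turn": [0,0,0],"translation": [-1.6,-32.6,4],"hand": 1},
  {"turn": [0,0,0],"translation": [-1.6,-32.6,4],"hand": 1},
  {"turn": [0,0,0],"translation": [-1.6,-32.6,4],"hand": 1},
  {"turn": [0,0,0],"translation": [-1.6,-32.6,4],"hand": 1},
  {"turn": [0,0,0],"translation": [0,0,0],"hand": 1},
  {"turn": [0,0,0],"translation": [0,0,0],"hand": 1},
])

```text
time_s: 6.17
eef_pos: [367.0, 299.2, 103.8]
ee_rot: [0.0, 0.684, 0.729, 0.0]
force: [1.0, -0.5, 1.0]
grip_width: 1.002
grip_force: 0.0
```

```bash
python3 w.py w5 15 28;python3 plan.py 369 300.5 24 93.7
```

```text
[ 406    0   46   33 1021] [411.4 421.5] [20.3 13.5] 3.2 z [15.8 18.1 19.7]
[ 536   74  104  292 3577] [506.3 323.5] [ 28. 157.] 3.1 z [16.1 17.6 18.6]
[ 597  173   43  152 2722] [530.4 314.1] [14.7 85. ] 6.4 z [15.2 15.8 16.6]
[ 262  202  114  111 6669] [367.9 301.5] [59.  58.8] 50.6 z [22.1 23.6 24.5]
table [-0.8 -0.2]
t 6.22 p [368.4 299.5 104. ] yaw 93.6 f [-0.2 -0.4  0.1] w 1.002 gf 0.0 N 3
-0.001 [0.3, 0.2, 26.7]
-0.001 [0.3, 0.2, 26.7]
-0.001 [0.3, 0.2, 26.7]
```

Emit:
move_arm([
  {"turn": [0,0,0],"translation": [1.5,0,35],"hand": 1},
  {"turn": [0,0,0],"translation": [0,0,30],"hand": 1},
  {"turn": [0,0,0],"translation": [0,0,14],"hand": 1},
  {"turn": [0,0,0],"translation": [0,0,4],"hand": 1},
  {"turn": [0,0,0],"translation": [0,0,0],"hand": 0.5},
  {"turn": [0,0,0],"translation": [0,0,0],"hand": 0.5},
  {"turn": [0,0,0],"translation": [0,0,0],"hand": 0.5},
  {"turn": [0,0,0],"translation": [0,0,0],"hand": 0.5},
  {"turn": [0,0,0],"translation": [0,0,0],"hand": 0.5},
], grip_force=40)

```text
time_s: 6.97
eef_pos: [368.9, 301.0, 21.8]
ee_rot: [0.001, 0.685, 0.729, 0.001]
force: [-0.2, -2.7, 6.3]
grip_width: 0.694
grip_force: 42.8
```

Emit:
move_arm([
  {"turn": [0,0,0],"translation": [0,0,-10],"hand": 0.5},
  {"turn": [0,0,0],"translation": [0,0,-30],"hand": 0.5},
  {"turn": [0,0,0],"translation": [0,0,-38],"hand": 0.5},
  {"turn": [0,0,0],"translation": [0,0,-30],"hand": 0.5},
  {"turn": [0,0,0],"translation": [0,0,0],"hand": 0.5},
])

```text
time_s: 7.38
eef_pos: [370.2, 301.9, 134.7]
ee_rot: [0.002, 0.685, 0.729, 0.005]
force: [0.2, 0.4, 0.2]
grip_width: 0.688
grip_force: 43.7
```

```bash
python3 plan.py 551 -307 130 93.7 20
```

```text
t 7.38 p [370.2 301.9 134.7] yaw 93.6 f [0.2 0.4 0.2] w 0.688 gf 43.7 N 20
-0.0 [-31.0, 7.1, 0.2]
-0.0 [-31.0, 7.1, 0.2]
-0.0 [-31.0, 7.1, 0.2]
-0.0 [-31.0, 7.1, 0.2]
-0.0 [-31.0, 7.1, 0.2]
-0.0 [-31.0, 7.1, 0.2]
-0.0 [-31.0, 7.1, 0.2]
-0.0 [-31.0, 7.1, 0.2]
-0.0 [-31.0, 7.1, 0.2]
-0.0 [-31.0, 7.1, 0.2]
-0.0 [-31.0, 7.1, 0.2]
-0.0 [-31.0, 7.1, 0.2]
-0.0 [-31.0, 7.1, 0.2]
-0.0 [-31.0, 7.1, 0.2]
-0.0 [-31.0, 7.1, 0.2]
-0.0 [-31.0, 7.1, 0.2]
-0.0 [-31.0, 7.1, 0.2]
-0.0 [-31.0, 7.1, 0.2]
-0.0 [-31.0, 7.1, 0.2]
-0.0 [-31.0, 7.1, 0.2]
```

Emit:
move_arm([
  {"turn": [0,0,0],"translation": [-31,7.1,0],"hand": 0.5},
  {"turn": [0,0,0],"translation": [-31,7.1,0],"hand": 0.5},
  {"turn": [0,0,0],"translation": [-31,7.1,0],"hand": 0.5},
  {"turn": [0,0,0],"translation": [-31,7.1,0],"hand": 0.5},
  {"turn": [0,0,0],"translation": [-31,7.1,0],"hand": 0.5},
  {"turn": [0,0,0],"translation": [-31,7.1,0],"hand": 0.5},
  {"turn": [0,0,0],"translation": [-31,7.1,0],"hand": 0.5},
  {"turn": [0,0,0],"translation": [-31,7.1,0],"hand": 0.5},
  {"turn": [0,0,0],"translation": [-31,7.1,0],"hand": 0.5},
  {"turn": [0,0,0],"translation": [-31,7.1,0],"hand": 0.5},
])

```text
time_s: 8.22
eef_pos: [458.1, -6.0, 128.7]
ee_rot: [0.0, 0.685, 0.729, 0.0]
force: [0.8, 0.5, -0.4]
grip_width: 0.69
grip_force: 43.6
```

Emit:
move_arm([
  {"turn": [0,0,0],"translation": [-31,7.1,0],"hand": 0.5},
  {"turn": [0,0,0],"translation": [-31,7.1,0],"hand": 0.5},
  {"turn": [0,0,0],"translation": [-31,7.1,0],"hand": 0.5},
  {"turn": [0,0,0],"translation": [-31,7.1,0],"hand": 0.5},
  {"turn": [0,0,0],"translation": [-31,7.1,0],"hand": 0.5},
  {"turn": [0,0,0],"translation": [-31,7.1,0],"hand": 0.5},
  {"turn": [0,0,0],"translation": [-31,7.1,0],"hand": 0.5},
  {"turn": [0,0,0],"translation": [-31,7.1,0],"hand": 0.5},
  {"turn": [0,0,0],"translation": [-25,6,0],"hand": 0.5},
])

```text
time_s: 8.97
eef_pos: [537.7, -275.2, 128.6]
ee_rot: [0.0, 0.685, 0.728, -0.0]
force: [0.4, 0.4, -0.5]
grip_width: 0.69
grip_force: 43.6
```

Emit:
move_arm([
  {"turn": [0,0,0],"translation": [-3,0,0],"hand": 0.5},
  {"turn": [0,0,0],"translation": [0,0,0],"hand": 0.5},
])

```text
time_s: 9.13
eef_pos: [537.4, -277.0, 128.1]
ee_rot: [-0.0, 0.685, 0.728, 0.0]
force: [0.3, 0.3, -0.8]
grip_width: 0.689
grip_force: 43.6
```

```bash
python3 w.py w6 3 12;python3 plan.py 551 -307 80 93.7; python3 - <<'E'
from h import *
W=np.load('w6.npz')['W'];z=W[...,2];k=(z>90)&(z<175)
m=k&(W[...,0]>490)&(np.abs(W[...,1]+310)<60);print(np.nanpercentile(z[m],[5,50,95]) if m.sum() else 0)
E
```

```text
[505  29  44  83 684] [ 647.5 -172.8] [19.3 44.2] 18.4 z [ 3.5  8.5 10.5]
[ 260  219  147   82 4755] [ 547.9 -287.8] [90.4 53.2] 3.4 z [4.9 5.8 6.7]
[ 271  290   94   62 3933] [ 541. -330.] [61.2 44.9] 4.8 z [5.  5.8 6.6]
table [-0.8 -0.2]
t 9.18 p [ 537.4 -275.8  128.1] yaw 93.5 f [ 0.5  0.1 -0.6] w 0.687 gf 43.6 N 2
-0.002 [-16.0, 5.8, 24.1]
-0.002 [-16.0, 5.8, 24.1]
[117.76897917 131.30202899 171.05226443]
```

View pics/w6.png

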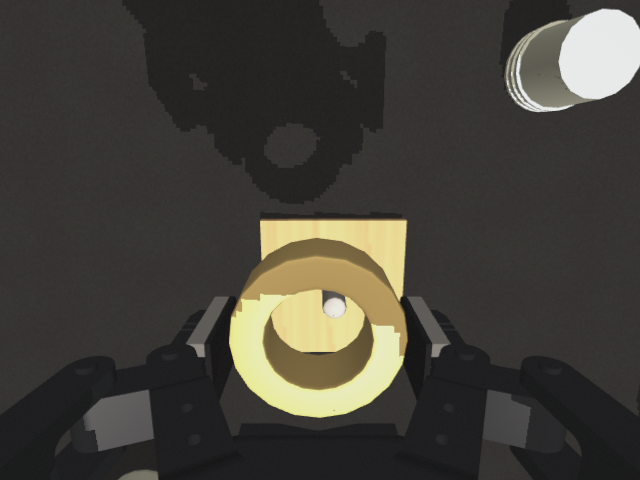

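The view shows the tape gripped flat, with the post visible through its hole at (334,308). The plate's far edge is at row 218. From this the stand's centre is about (549.2,-306.2).

```bash
python3 plan.py 549.2 -306.2 75 93.6
```

```text
t 9.18 p [ 537.4 -275.8  128.1] yaw 93.5 f [ 0.5  0.1 -0.6] w 0.687 gf 43.6 N 2
-0.001 [-15.5, 5.0, 26.6]
-0.001 [-15.6, 5.0, 26.6]
```

Emit:
move_arm([
  {"turn": [0,0,0],"translation": [-15.5,5,0],"hand": 0.5},
  {"turn": [0,0,0],"translation": [-15.5,5,0],"hand": 0.5},
  {"turn": [0,0,0],"translation": [0,0,25],"hand": 0.5},
  {"turn": [0,0,0],"translation": [0,0,25],"hand": 0.5},
  {"turn": [0,0,0],"translation": [0,0,0],"hand": 0.5},
  {"turn": [0,0,0],"translation": [0,0,0],"hand": 0.5},
])

```text
time_s: 9.68
eef_pos: [549.2, -304.9, 78.0]
ee_rot: [-0.001, 0.684, 0.729, -0.0]
force: [0.1, -0.3, 0.2]
grip_width: 0.686
grip_force: 43.7
```

```bash
python3 plan.py 549.2 -306.2 28.5 93.6
```

```text
t 9.68 p [ 549.2 -304.9   78. ] yaw 93.6 f [ 0.1 -0.3  0.2] w 0.686 gf 43.7 N 2
0.0 [-0.7, -0.1, 24.8]
0.0 [-0.7, -0.1, 24.8]
```

Emit:
move_arm([
  {"turn": [0,0,0],"translation": [-1,0,15],"hand": 0.5},
  {"turn": [0,0,0],"translation": [0,0,12],"hand": 0.5},
  {"turn": [0,0,0],"translation": [0,0,12],"hand": 0.5},
  {"turn": [0,0,0],"translation": [0,0,7],"hand": 0.5},
  {"turn": [0,0,0],"translation": [0,0,3],"hand": 0.5},
  {"turn": [0,0,0],"translation": [0,0,0],"hand": 0.5},
])

```text
time_s: 10.18
eef_pos: [549.5, -307.0, 28.7]
ee_rot: [-0.0, 0.685, 0.729, -0.0]
force: [0.1, 0.5, -0.6]
grip_width: 0.691
grip_force: 43.7
```

Emit:
move_arm([
  {"turn": [0,0,0],"translation": [0,0,0.5],"hand": 0.5},
  {"turn": [0,0,0],"translation": [0,0,0],"hand": 0.9},
  {"turn": [0,0,0],"translation": [0,0,0],"hand": 0.9},
  {"turn": [0,0,0],"translation": [0,0,0],"hand": 0.9},
  {"turn": [0,0,0],"translation": [0,0,0],"hand": 0.9},
  {"turn": [0,0,0],"translation": [0,0,-12],"hand": 0.9},
  {"turn": [0,0,0],"translation": [0,0,-30],"hand": 0.9},
  {"turn": [0,0,0],"translation": [0,0,-35],"hand": 0.9},
  {"turn": [0,0,0],"translation": [0,0,-25],"hand": 0.9},
  {"turn": [0,0,0],"translation": [0,0,0],"hand": 0.9},
])

```text
time_s: 11.02
eef_pos: [551.5, -308.7, 137.8]
ee_rot: [0.005, 0.685, 0.729, 0.0]
force: [0.7, 0.3, 0.8]
grip_width: 0.902
grip_force: 0.0
```

```bash
python3 w.py w7 26 33;python3 plan.py 459 -131.5 120 6.2 12
```

```text
[503   0  61  41 459] [ 654.  -183.1] [10.6 34.7] 67.1 z [26.6 29.4 32.4]
[ 263  195  101   98 5002] [ 550.3 -307. ] [59.1 59. ] 48.8 z [28.6 29.7 30.6]
table [-0.8 -0.3]
t 11.07 p [ 550.7 -308.   134.7] yaw 93.6 f [-0.6  0.3  0.5] w 0.9 gf 0.0 N 13
0.117 [14.0, -6.2, 1.1]
0.117 [13.2, -7.8, 1.1]
0.117 [12.2, -9.3, 1.1]
0.117 [11.0, -10.6, 1.1]
0.117 [9.7, -11.9, 1.1]
0.117 [8.2, -12.9, 1.1]
0.117 [6.7, -13.8, 1.1]
0.117 [5.0, -14.5, 1.1]
0.117 [3.3, -14.9, 1.1]
0.117 [1.5, -15.2, 1.1]
0.117 [-0.3, -15.3, 1.1]
0.117 [-2.1, -15.2, 1.1]
0.117 [-3.8, -14.8, 1.1]
```

View pics/w7.png

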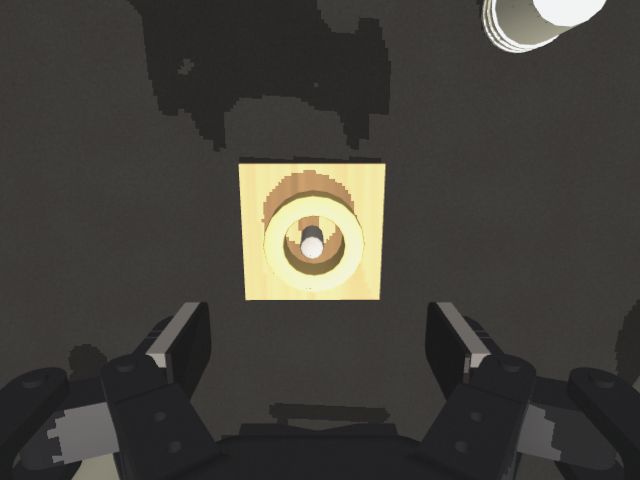

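The tape is flat on the stand with the post through it (ring centred at (314,242)). Next is brush 1.

Emit:
move_arm([
  {"turn": [0,0,0.117],"translation": [14,-6.2,1],"hand": 0.4},
  {"turn": [0,0,0.117],"translation": [13.2,-7.8,1],"hand": 0.4},
  {"turn": [0,0,0.117],"translation": [12.2,-9.3,1],"hand": 0.4},
  {"turn": [0,0,0.117],"translation": [11,-10.6,1],"hand": 0.4},
  {"turn": [0,0,0.117],"translation": [9.7,-11.9,1],"hand": 0.4},
  {"turn": [0,0,0.117],"translation": [8.2,-12.9,1],"hand": 0.4},
  {"turn": [0,0,0.117],"translation": [6.7,-13.8,1],"hand": 0.4},
  {"turn": [0,0,0.117],"translation": [5,-14.5,1],"hand": 0.4},
  {"turn": [0,0,0.117],"translation": [3.3,-14.9,1],"hand": 0.4},
  {"turn": [0,0,0.117],"translation": [1.5,-15.2,1],"hand": 0.4},
])

```text
time_s: 11.9
eef_pos: [478.2, -170.5, 120.3]
ee_rot: [-0.0, 0.974, 0.227, -0.0]
force: [0.7, 0.5, -0.4]
grip_width: 0.399
grip_force: 0.0
```

Emit:
move_arm([
  {"turn": [0,0,0.117],"translation": [-0.3,-15.3,1],"hand": 0.4},
  {"turn": [0,0,0.117],"translation": [-2.1,-15.2,1],"hand": 0.4},
  {"turn": [0,0,0.117],"translation": [-3.8,-14.8,1],"hand": 0.4},
  {"turn": [0,0,0],"translation": [0,0,0],"hand": 0.4},
  {"turn": [0,0,0],"translation": [0,0,0],"hand": 0.4},
])

```text
time_s: 12.32
eef_pos: [457.6, -130.6, 117.7]
ee_rot: [-0.0, 0.998, 0.058, -0.0]
force: [-0.4, -1.0, 0.0]
grip_width: 0.401
grip_force: 0.0
```

```bash
python3 w.py w8 5 20;python3 plan.py 459 -131.5 23 6.2
```

```text
[ 555   31   85  175 9146] [ 547.9 -284.8] [90.2 49.1] 3.6 z [ 5.3  6.1 12.4]
[ 303  136   33  213 5004] [ 458.  -131.2] [129.5  18. ] 7.3 z [10.  11.3 12.5]
[ 83 163  64  84 985] [473.6 -16.5] [49.2 21.5] 21.5 z [ 6.6 12.7 18.6]
[  0 408  32  25 364] [316.2  61.4] [11.  24.3] 36.7 z [5.5 7.7 9.4]
table [-0.8 -0.2]
t 12.37 p [ 457.9 -131.1  117.8] yaw 6.6 f [0.8 0.7 0.6] w 0.398 gf 0.0 N 3
0.002 [0.3, 0.2, 31.6]
0.002 [0.3, 0.2, 31.6]
0.002 [0.3, 0.2, 31.6]
```

Well centred, so I descend 94 mm and grip.

Emit:
move_arm([
  {"turn": [0,0,-0.01],"translation": [0,0,35],"hand": 0.4},
  {"turn": [0,0,0],"translation": [0,0,33],"hand": 0.4},
  {"turn": [0,0,0],"translation": [0,0,18],"hand": 0.4},
  {"turn": [0,0,0],"translation": [0,0,7.5],"hand": 0.4},
  {"turn": [0,0,0],"translation": [0,0,0],"hand": 0.05},
  {"turn": [0,0,0],"translation": [0,0,0],"hand": 0.05},
  {"turn": [0,0,0],"translation": [0,0,0],"hand": 0.05},
  {"turn": [0,0,0],"translation": [0,0,0],"hand": 0.05},
  {"turn": [0,0,0],"translation": [0,0,0],"hand": 0.05},
  {"turn": [0,0,0],"translation": [0,0,0],"hand": 0.05},
], grip_force=30)

```text
time_s: 13.2
eef_pos: [457.9, -130.9, 24.8]
ee_rot: [0.0, 0.998, 0.061, 0.0]
force: [-1.0, 0.4, -1.0]
grip_width: 0.124
grip_force: 32.0
```

Emit:
move_arm([
  {"turn": [0,0,0],"translation": [0,0,-10],"hand": 0.05},
  {"turn": [0,0,0],"translation": [0,0,-25],"hand": 0.05},
  {"turn": [0,0,0],"translation": [0,0,-35],"hand": 0.05},
  {"turn": [0,0,0],"translation": [0,0,-30],"hand": 0.05},
  {"turn": [0,0,0],"translation": [0,0,0],"hand": 0.05},
])

```text
time_s: 13.62
eef_pos: [459.9, -131.8, 130.2]
ee_rot: [0.003, 0.998, 0.061, 0.004]
force: [1.0, 0.2, 1.3]
grip_width: 0.125
grip_force: 32.1
```

```bash
python3 plan.py 568 318 125 93.6 17
```

```text
t 13.62 p [ 459.9 -131.8  130.2] yaw 7.0 f [1.  0.2 1.3] w 0.125 gf 32.1 N 17
-0.089 [9.5, -25.5, 0.3]
-0.089 [11.8, -24.5, 0.3]
-0.089 [13.9, -23.4, 0.3]
-0.089 [15.9, -22.1, 0.3]
-0.089 [17.8, -20.6, 0.3]
-0.089 [19.6, -18.9, 0.3]
-0.089 [21.2, -17.1, 0.3]
-0.089 [22.6, -15.2, 0.3]
-0.089 [23.9, -13.1, 0.3]
-0.089 [24.9, -10.9, 0.3]
-0.089 [25.8, -8.7, 0.3]
-0.089 [26.5, -6.3, 0.3]
-0.089 [26.9, -4.0, 0.3]
-0.089 [27.2, -1.5, 0.3]
-0.089 [27.2, 0.9, 0.3]
-0.089 [27.0, 3.3, 0.3]
-0.089 [26.6, 5.7, 0.3]
```

Emit:
move_arm([
  {"turn": [0,0,-0.089],"translation": [9.5,-25.5,0],"hand": 0.05},
  {"turn": [0,0,-0.089],"translation": [11.8,-24.5,0],"hand": 0.05},
  {"turn": [0,0,-0.089],"translation": [13.9,-23.4,0],"hand": 0.05},
  {"turn": [0,0,-0.089],"translation": [15.9,-22.1,0],"hand": 0.05},
  {"turn": [0,0,-0.089],"translation": [17.8,-20.6,0],"hand": 0.05},
  {"turn": [0,0,-0.089],"translation": [19.6,-18.9,0],"hand": 0.05},
  {"turn": [0,0,-0.089],"translation": [21.2,-17.1,0],"hand": 0.05},
  {"turn": [0,0,-0.089],"translation": [22.6,-15.2,0],"hand": 0.05},
  {"turn": [0,0,-0.089],"translation": [23.9,-13.1,0],"hand": 0.05},
  {"turn": [0,0,-0.089],"translation": [24.9,-10.9,0],"hand": 0.05},
])

```text
time_s: 14.45
eef_pos: [521.2, 135.4, 124.4]
ee_rot: [0.0, 0.874, 0.487, 0.0]
force: [0.3, -1.2, -0.8]
grip_width: 0.126
grip_force: 32.1
```

Emit:
move_arm([
  {"turn": [0,0,-0.089],"translation": [25.8,-8.7,0],"hand": 0.05},
  {"turn": [0,0,-0.089],"translation": [26.5,-6.3,0],"hand": 0.05},
  {"turn": [0,0,-0.089],"translation": [26.9,-4,0],"hand": 0.05},
  {"turn": [0,0,-0.089],"translation": [27.2,-1.5,0],"hand": 0.05},
  {"turn": [0,0,-0.089],"translation": [27.2,0.9,0],"hand": 0.05},
  {"turn": [0,0,-0.089],"translation": [27,3.3,0],"hand": 0.05},
  {"turn": [0,0,-0.089],"translation": [26.6,5.7,0],"hand": 0.05},
  {"turn": [0,0,0],"translation": [0,0,0],"hand": 0.05},
  {"turn": [0,0,0],"translation": [0,0,0],"hand": 0.05},
  {"turn": [0,0,0],"translation": [0,0,0],"hand": 0.05},
])

```text
time_s: 15.28
eef_pos: [565.4, 318.7, 124.1]
ee_rot: [-0.0, 0.684, 0.729, -0.0]
force: [0.7, 0.3, 0.1]
grip_width: 0.125
grip_force: 32.1
```

```bash
python3 plan.py 568 318 29.5 93.6;python3 w.py w9 13 26
```

```text
t 15.28 p [565.4 318.7 124.1] yaw 93.6 f [0.7 0.3 0.1] w 0.125 gf 32.1 N 3
0.0 [-0.3, 0.8, 31.5]
0.0 [-0.3, 0.8, 31.5]
0.0 [-0.3, 0.8, 31.5]
[  15    0   49   58 2080] [414.2 430.7] [31.  20.1] 70.2 z [14.7 18.2 19.9]
[ 183   84  208  263 6359] [548.5 331.4] [110.9 156.6] 3.9 z [14.1 17.7 18.7]
[ 238  137   34  196 4390] [531.  321.3] [ 18.1 119.2] 4.2 z [14.  15.4 16.5]
table [-0.8 -0.1]
```

Emit:
move_arm([
  {"turn": [0,0,0],"translation": [-0.5,3,30],"hand": 0.05},
  {"turn": [0,0,0],"translation": [0,0,32],"hand": 0.05},
  {"turn": [0,0,0],"translation": [0,0,18],"hand": 0.05},
  {"turn": [0,0,0],"translation": [0,0,8],"hand": 0.05},
  {"turn": [0,0,0],"translation": [0,0,5],"hand": 0.05},
  {"turn": [0,0,0],"translation": [0,0,2],"hand": 0.05},
  {"turn": [0,0,0],"translation": [0,0,0],"hand": 0.05},
])

```text
time_s: 15.92
eef_pos: [569.2, 318.8, 30.2]
ee_rot: [0.0, 0.684, 0.729, 0.001]
force: [0.2, 0.1, 0.6]
grip_width: 0.128
grip_force: 32.1
```

Emit:
move_arm([
  {"turn": [0,0,0],"translation": [0,0,1],"hand": 0.05},
  {"turn": [0,0,0],"translation": [0,0,0],"hand": 0.05},
  {"turn": [0,0,0],"translation": [0,0,0],"hand": 0.24},
  {"turn": [0,0,0],"translation": [0,0,0],"hand": 0.24},
  {"turn": [0,0,0],"translation": [0,0,0],"hand": 0.24},
  {"turn": [0,0,0],"translation": [0,0,-10],"hand": 0.24},
  {"turn": [0,0,0],"translation": [0,0,-30],"hand": 0.24},
  {"turn": [0,0,0],"translation": [0,0,-35],"hand": 0.24},
  {"turn": [0,0,0],"translation": [0,0,-30],"hand": 0.24},
  {"turn": [0,0,0],"translation": [0,0,0],"hand": 0.24},
])

```text
time_s: 16.75
eef_pos: [571.1, 319.9, 141.1]
ee_rot: [0.003, 0.684, 0.729, 0.005]
force: [0.6, 0.4, 0.4]
grip_width: 0.24
grip_force: 0.0
```

```bash
python3 w.py w10 9.5 28;python3 plan.py 449 142 145 104.4
```

```text
[  22    0   55   66 2590] [415.3 434.2] [38.4 20.2] 69.0 z [12.1 17.8 19.9]
[ 180   89  193  270 6565] [549.1 323. ] [110.5 174.6] 3.5 z [12.4 17.5 18.6]
[ 232  138   32  175 4038] [530.3 325.2] [ 18.2 112.1] 3.5 z [13.7 15.3 16.5]
[ 298  139   30  197 4252] [569.4 319. ] [ 17.5 128.6] 3.0 z [14.  15.3 16.5]
[287 364  62  12 713] [578.9 229. ] [41.9  5.5] 3.6 z [11.  16.7 18.3]
table [-0.8 -0.2]
t 16.8 p [570.1 319.5 137.7] yaw 93.7 f [ 0.4  0.1 -0.2] w 0.238 gf 0.0 N 6
-0.031 [-28.2, -22.0, -1.2]
-0.031 [-27.5, -22.9, -1.2]
-0.031 [-26.8, -23.8, -1.2]
-0.031 [-26.0, -24.6, -1.2]
-0.031 [-25.3, -25.4, -1.2]
-0.031 [-24.5, -26.2, -1.2]
```

Both brushes lie flat and parallel, at (530,317) and (569,319). On to the first tin.

Emit:
move_arm([
  {"turn": [0,0,-0.031],"translation": [-28.2,-22,-1],"hand": 1},
  {"turn": [0,0,-0.031],"translation": [-27.5,-22.9,-1],"hand": 1},
  {"turn": [0,0,-0.031],"translation": [-26.8,-23.8,-1],"hand": 1},
  {"turn": [0,0,-0.031],"translation": [-26,-24.6,-1],"hand": 1},
  {"turn": [0,0,-0.031],"translation": [-25.3,-25.4,-1],"hand": 1},
  {"turn": [0,0,-0.031],"translation": [-24.5,-26.2,-1],"hand": 1},
  {"turn": [0,0,0],"translation": [0,0,0],"hand": 1},
  {"turn": [0,0,0],"translation": [0,0,0],"hand": 1},
])

```text
time_s: 17.47
eef_pos: [446.8, 140.6, 139.3]
ee_rot: [-0.0, 0.614, 0.789, -0.0]
force: [0.4, -0.0, -0.2]
grip_width: 0.999
grip_force: 0.0
```

```bash
python3 w.py w11 50 62;python3 plan.py 449 142 40 104.4
```

```text
[ 271  210   96   93 6938] [447.4 143.3] [50.4 51.3] 17.6 z [55.  55.9 56.8]
table [-0.8 -0.2]
t 17.52 p [447.5 141.3 139.3] yaw 104.3 f [-0.   0.3  0.1] w 1.0 gf 0.0 N 3
-0.001 [0.1, 0.5, 33.1]
-0.001 [0.1, 0.5, 33.1]
-0.001 [0.1, 0.5, 33.1]
```

Emit:
move_arm([
  {"turn": [0,0,0],"translation": [2,0.5,35],"hand": 1},
  {"turn": [0,0,0],"translation": [0,0,35],"hand": 1},
  {"turn": [0,0,0],"translation": [0,0,20],"hand": 1},
  {"turn": [0,0,0],"translation": [0,0,7],"hand": 1},
  {"turn": [0,0,0],"translation": [0,0,0],"hand": 0.4},
  {"turn": [0,0,0],"translation": [0,0,0],"hand": 0.4},
  {"turn": [0,0,0],"translation": [0,0,0],"hand": 0.4},
  {"turn": [0,0,0],"translation": [0,0,0],"hand": 0.4},
  {"turn": [0,0,0],"translation": [0,0,0],"hand": 0.4},
  {"turn": [0,0,0],"translation": [0,0,0],"hand": 0.4},
], grip_force=50)

```text
time_s: 18.35
eef_pos: [448.3, 143.8, 43.8]
ee_rot: [0.001, 0.613, 0.79, 0.001]
force: [-1.0, 1.6, 6.8]
grip_width: 0.556
grip_force: 51.9
```

Emit:
move_arm([
  {"turn": [0,0,0],"translation": [0,0,-10],"hand": 0.4},
  {"turn": [0,0,0],"translation": [0,0,-25],"hand": 0.4},
  {"turn": [0,0,0],"translation": [0,0,-35],"hand": 0.4},
  {"turn": [0,0,0],"translation": [0,0,-35],"hand": 0.4},
  {"turn": [0,0,0],"translation": [0,0,0],"hand": 0.4},
])

```text
time_s: 18.77
eef_pos: [450.2, 143.9, 154.1]
ee_rot: [0.004, 0.613, 0.79, 0.004]
force: [1.5, -0.3, -0.8]
grip_width: 0.558
grip_force: 52.2
```

```bash
python3 plan.py 653 47.5 140 104.2;python3 w.py w12 10 20
```

```text
t 18.77 p [450.2 143.9 154.1] yaw 104.3 f [ 1.5 -0.3 -0.8] w 0.558 gf 52.2 N 7
0.0 [-20.5, 24.7, 2.0]
0.0 [-20.5, 24.7, 2.0]
0.0 [-20.5, 24.7, 2.0]
0.0 [-20.5, 24.7, 2.0]
0.0 [-20.5, 24.7, 2.0]
0.0 [-20.5, 24.7, 2.0]
0.0 [-20.5, 24.7, 2.0]
[ 422    0  218  172 4812] [552.5 274.9] [111.7 100. ] 3.6 z [12.  17.4 18.6]
[ 483    0   49  106 2189] [532.9 280.7] [12.6 58.9] 4.1 z [12.9 15.3 16.6]
[ 541    0   59  118 2588] [571.  286.8] [12.9 66.4] 3.1 z [12.5 15.3 16.5]
[590 244  50  59 645] [652.4 171.3] [41.3 20.5] 81.0 z [11.1 15.2 18.9]
[551 366  57  36 726] [671.8  91.1] [21.9 48. ] 69.6 z [11.3 15.  16.3]
[475 438  23  42 385] [627.5   0.9] [13.9 42.4] 14.5 z [11.5 14.9 16.1]
table [-0.8 -0.1]
```

Emit:
move_arm([
  {"turn": [0,0,0],"translation": [-20.5,24.7,2],"hand": 0.4},
  {"turn": [0,0,0],"translation": [-20.5,24.7,2],"hand": 0.4},
  {"turn": [0,0,0],"translation": [-20.5,24.7,2],"hand": 0.4},
  {"turn": [0,0,0],"translation": [-20.5,24.7,2],"hand": 0.4},
  {"turn": [0,0,0],"translation": [-20.5,24.7,2],"hand": 0.4},
  {"turn": [0,0,0],"translation": [-20.5,24.7,2],"hand": 0.4},
  {"turn": [0,0,0],"translation": [-20.5,24.7,2],"hand": 0.4},
  {"turn": [0,0,0],"translation": [0,0,0],"hand": 0.4},
  {"turn": [0,0,0],"translation": [0,0,0],"hand": 0.4},
])

```text
time_s: 19.57
eef_pos: [650.4, 46.5, 131.2]
ee_rot: [-0.001, 0.614, 0.789, -0.001]
force: [0.1, 0.2, -1.8]
grip_width: 0.557
grip_force: 52.7
```

```bash
python3 plan.py 653 47.5 50 104.2;python3 w.py w13 10 20;python3 - <<'E'
from h import *
W=np.load('side0.npz')['W'];z=W[...,2]
m=(z>11)&(z<20)&(abs(W[...,0]-663)<80)&(abs(W[...,1]-10)<105)
l=cv2.connectedComponentsWithStats(m.astype(np.uint8));i=1+l[2][1:,4].argmax()
print(l[2][i],cv2.minAreaRect(W[l[1]==i][:,:2].astype(np.float32)))
E
```

```text
t 19.57 p [650.4  46.5 131.2] yaw 104.2 f [ 0.1  0.2 -1.8] w 0.557 gf 52.7 N 3
0.0 [0.1, 0.9, 27.1]
0.0 [0.1, 0.9, 27.1]
0.0 [0.1, 0.9, 27.1]
[ 249  176  146  125 2920] [652.3  50.1] [85.5 78.3] 14.4 z [13.  15.8 16.7]
[  0 209  56  77 873] [480.9   5.3] [21.4 49. ] 31.9 z [11.2 15.1 19.2]
table [-0.8 -0.1]
[217 206  76  61 623] ((659.89697265625, 12.263450622558594), (87.17330169677734, 162.84103393554688), 14.527491569519043)
```

View pics/w13.png

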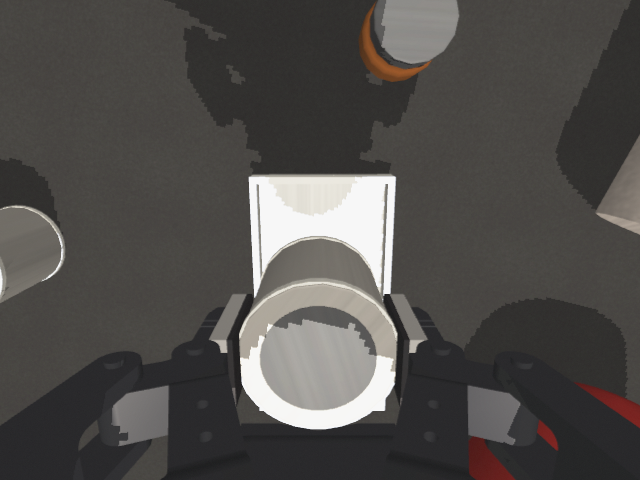

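The tin hangs square over the bay. The tray's far rim is at row 178 and its walls are at columns 252 and 392, which puts the tray centre at about (661.5,11.5).

Emit:
move_arm([
  {"turn": [0,0,0],"translation": [2,2,30],"hand": 0.4},
  {"turn": [0,0,0],"translation": [0,0,25],"hand": 0.4},
  {"turn": [0,0,0],"translation": [0,0,15],"hand": 0.4},
  {"turn": [0,0,0],"translation": [0,0,8],"hand": 0.4},
  {"turn": [0,0,0],"translation": [0,0,4],"hand": 0.4},
  {"turn": [0,0,0],"translation": [0,0,0],"hand": 0.4},
  {"turn": [0,0,0],"translation": [0,0,0],"hand": 0.4},
])

```text
time_s: 20.2
eef_pos: [652.2, 49.9, 52.4]
ee_rot: [0.001, 0.613, 0.79, 0.0]
force: [-0.8, 0.8, -2.0]
grip_width: 0.557
grip_force: 52.7
```

Emit:
move_arm([
  {"turn": [0,0,0],"translation": [0,0,2],"hand": 0.4},
  {"turn": [0,0,0],"translation": [0,0,1.5],"hand": 0.4},
  {"turn": [0,0,0],"translation": [0,0,0],"hand": 0.4},
  {"turn": [0,0,0],"translation": [0,0,0],"hand": 0.4},
])

```text
time_s: 20.53
eef_pos: [651.9, 49.7, 47.9]
ee_rot: [0.0, 0.613, 0.79, 0.0]
force: [-0.6, 1.0, -2.3]
grip_width: 0.559
grip_force: 52.7
```

Emit:
move_arm([
  {"turn": [0,0,0],"translation": [0,0,0.7],"hand": 0.4},
  {"turn": [0,0,0],"translation": [0,0,0],"hand": 0.4},
  {"turn": [0,0,0],"translation": [0,0,0],"hand": 0.9},
  {"turn": [0,0,0],"translation": [0,0,0],"hand": 0.9},
  {"turn": [0,0,0],"translation": [0,0,0],"hand": 0.9},
  {"turn": [0,0,0],"translation": [0,0,0],"hand": 0.9},
  {"turn": [0,0,0],"translation": [0,0,-15],"hand": 0.9},
  {"turn": [0,0,0],"translation": [0,0,-35],"hand": 0.9},
  {"turn": [0,0,0],"translation": [0,0,-35],"hand": 0.9},
  {"turn": [0,0,0],"translation": [0,0,-10],"hand": 1},
])

```text
time_s: 21.37
eef_pos: [653.7, 49.6, 147.7]
ee_rot: [0.003, 0.613, 0.79, 0.002]
force: [0.2, -0.9, 1.0]
grip_width: 0.997
grip_force: 0.0
```

```bash
python3 w.py w14 52 65;python3 plan.py 469 -3.5 145 104.2
```

```text
[ 358    0   79   75 4856] [665.  166.7] [37.9 32.7] 14.9 z [53.9 54.9 55.8]
[ 579  106   61  132 1776] [794.4 129.3] [31.7 69.6] 24.5 z [53.3 59.  63.6]
[ 267  211   93   92 6651] [652.5  49.5] [50.2 51. ] 15.6 z [59.  59.9 60.8]
[  0 237  18  65 777] [489.8  -0.9] [ 9.5 37.8] 4.3 z [53.3 55.5 56.5]
table [-0.8 -0.2]
t 21.42 p [653.8  49.6 147.6] yaw 104.3 f [ 0.9 -1.1  1.8] w 0.999 gf 0.0 N 6
0.0 [-1.0, -32.0, 0.4]
0.0 [-1.0, -32.0, 0.4]
0.0 [-1.0, -32.0, 0.4]
0.0 [-1.0, -32.0, 0.4]
0.0 [-1.0, -32.0, 0.4]
0.0 [-1.0, -32.0, 0.4]
```

Tin 1 stands on the floor with its top at 59.9 mm, at (652.5,49.5). Next is tin 2.

Emit:
move_arm([
  {"turn": [0,0,0],"translation": [-1,-32,0],"hand": 1},
  {"turn": [0,0,0],"translation": [-1,-32,0],"hand": 1},
  {"turn": [0,0,0],"translation": [-1,-32,0],"hand": 1},
  {"turn": [0,0,0],"translation": [-1,-32,0],"hand": 1},
  {"turn": [0,0,0],"translation": [-1,-32,0],"hand": 1},
  {"turn": [0,0,0],"translation": [-1,-31,0],"hand": 1},
  {"turn": [0,0,0],"translation": [0,0,0],"hand": 1},
  {"turn": [0,0,0],"translation": [0,0,0],"hand": 1},
])

```text
time_s: 22.08
eef_pos: [467.5, -3.6, 141.8]
ee_rot: [-0.0, 0.614, 0.789, -0.0]
force: [0.6, 0.7, 1.0]
grip_width: 1.002
grip_force: 0.0
```

```bash
python3 w.py w15 50 58;python3 plan.py 469 -3.5 42 104.2
```

```text
[ 271  212   95   92 6755] [468.1  -2.7] [50.6 51.1] 11.5 z [55.1 55.9 56.8]
[622 220  18  66 558] [633.5  40.6] [ 9.9 38. ] 25.3 z [50.6 53.3 57.2]
table [-0.8 -0.2]
t 22.13 p [468.6  -3.5 142. ] yaw 104.3 f [ 0.6  0.1 -0.2] w 1.002 gf 0.0 N 3
0.001 [-0.0, 0.1, 33.3]
0.001 [-0.0, 0.1, 33.3]
0.001 [-0.0, 0.1, 33.3]
```

Emit:
move_arm([
  {"turn": [0,0,0],"translation": [1,0,35],"hand": 1},
  {"turn": [0,0,0],"translation": [0,0,35],"hand": 1},
  {"turn": [0,0,0],"translation": [0,0,20],"hand": 1},
  {"turn": [0,0,0],"translation": [0,0,9],"hand": 1},
  {"turn": [0,0,0],"translation": [0,0,0],"hand": 0.4},
  {"turn": [0,0,0],"translation": [0,0,0],"hand": 0.4},
  {"turn": [0,0,0],"translation": [0,0,0],"hand": 0.4},
  {"turn": [0,0,0],"translation": [0,0,0],"hand": 0.4},
  {"turn": [0,0,0],"translation": [0,0,0],"hand": 0.4},
  {"turn": [0,0,0],"translation": [0,0,0],"hand": 0.4},
])

```text
time_s: 22.97
eef_pos: [469.2, -2.6, 44.5]
ee_rot: [0.002, 0.613, 0.79, 0.001]
force: [-0.6, 0.5, 6.6]
grip_width: 0.559
grip_force: 51.9
```

Emit:
move_arm([
  {"turn": [0,0,0],"translation": [0,0,-10],"hand": 0.4},
  {"turn": [0,0,0],"translation": [0,0,-25],"hand": 0.4},
  {"turn": [0,0,0],"translation": [0,0,-38],"hand": 0.4},
  {"turn": [0,0,0],"translation": [0,0,-38],"hand": 0.4},
  {"turn": [0,0,0],"translation": [0,0,0],"hand": 0.4},
])

```text
time_s: 23.38
eef_pos: [470.8, -2.9, 161.3]
ee_rot: [0.006, 0.613, 0.79, 0.002]
force: [1.5, -1.1, -0.2]
grip_width: 0.562
grip_force: 52.0
```

```bash
python3 plan.py 671.5 -26.5 160 104.2
```

```text
t 23.38 p [470.8  -2.9 161.3] yaw 104.3 f [ 1.5 -1.1 -0.2] w 0.562 gf 52.0 N 6
0.0 [-12.1, 31.4, 0.2]
0.0 [-12.1, 31.4, 0.2]
0.0 [-12.1, 31.4, 0.2]
0.0 [-12.0, 31.4, 0.2]
0.0 [-12.0, 31.4, 0.2]
0.0 [-12.0, 31.5, 0.2]
```

Emit:
move_arm([
  {"turn": [0,0,0],"translation": [-12,31.4,0],"hand": 0.4},
  {"turn": [0,0,0],"translation": [-12,31.4,0],"hand": 0.4},
  {"turn": [0,0,0],"translation": [-12,31.4,0],"hand": 0.4},
  {"turn": [0,0,0],"translation": [-12,31.4,0],"hand": 0.4},
  {"turn": [0,0,0],"translation": [-12,31.4,0],"hand": 0.4},
  {"turn": [0,0,0],"translation": [-12,31.4,0],"hand": 0.4},
  {"turn": [0,0,0],"translation": [0,0,0],"hand": 0.4},
  {"turn": [0,0,0],"translation": [0,0,0],"hand": 0.4},
])

```text
time_s: 24.05
eef_pos: [668.8, -25.6, 153.1]
ee_rot: [-0.0, 0.613, 0.79, -0.0]
force: [0.2, 0.2, -1.6]
grip_width: 0.559
grip_force: 52.4
```

```bash
python3 plan.py 671.2 -26.2 48.5 104.2
```

```text
t 24.05 p [668.8 -25.6 153.1] yaw 104.3 f [ 0.2  0.2 -1.6] w 0.559 gf 52.4 N 3
0.001 [-0.4, 0.7, 34.9]
0.001 [-0.4, 0.7, 34.9]
0.001 [-0.4, 0.7, 34.9]
```

Emit:
move_arm([
  {"turn": [0,0,0],"translation": [-1,2,35],"hand": 0.4},
  {"turn": [0,0,0],"translation": [0,0,32],"hand": 0.4},
  {"turn": [0,0,0],"translation": [0,0,20],"hand": 0.4},
  {"turn": [0,0,0],"translation": [0,0,10],"hand": 0.4},
  {"turn": [0,0,0],"translation": [0,0,4],"hand": 0.4},
  {"turn": [0,0,0],"translation": [0,0,0],"hand": 0.4},
  {"turn": [0,0,0],"translation": [0,0,0],"hand": 0.4},
  {"turn": [0,0,0],"translation": [0,0,0],"hand": 0.4},
])

```text
time_s: 24.72
eef_pos: [671.3, -26.1, 54.9]
ee_rot: [0.001, 0.613, 0.79, 0.001]
force: [0.1, 0.3, -0.9]
grip_width: 0.557
grip_force: 52.4
```

Emit:
move_arm([
  {"turn": [0,0,0],"translation": [0,0,3],"hand": 0.4},
  {"turn": [0,0,0],"translation": [0,0,2],"hand": 0.4},
  {"turn": [0,0,0],"translation": [0,0,0],"hand": 0.4},
  {"turn": [0,0,0],"translation": [0,0,0],"hand": 0.4},
  {"turn": [0,0,0],"translation": [0,0,0],"hand": 0.4},
])

```text
time_s: 25.13
eef_pos: [670.9, -26.0, 48.6]
ee_rot: [0.0, 0.613, 0.79, 0.0]
force: [-0.6, -0.1, 2.9]
grip_width: 0.56
grip_force: 52.5
```

Contact has been made, so I release and lift.

Emit:
move_arm([
  {"turn": [0,0,0],"translation": [0,0,0],"hand": 0.9},
  {"turn": [0,0,0],"translation": [0,0,0],"hand": 0.9},
  {"turn": [0,0,0],"translation": [0,0,0],"hand": 0.9},
  {"turn": [0,0,0],"translation": [0,0,0],"hand": 0.9},
  {"turn": [0,0,0],"translation": [0,0,-15],"hand": 0.9},
  {"turn": [0,0,0],"translation": [0,0,-35],"hand": 0.9},
  {"turn": [0,0,0],"translation": [0,0,-38],"hand": 0.9},
  {"turn": [0,0,0],"translation": [0,0,-38],"hand": 0.9},
  {"turn": [0,0,0],"translation": [0,0,-30],"hand": 0.9},
  {"turn": [0,0,0],"translation": [0,0,0],"hand": 0.9},
])

```text
time_s: 25.97
eef_pos: [672.5, -26.3, 211.5]
ee_rot: [0.005, 0.613, 0.79, 0.003]
force: [-0.1, 0.2, 0.9]
grip_width: 0.9
grip_force: 0.0
```

```bash
python3 w.py w16 40 65; python3 - <<'E'
from h import *
c=capture('side');cv2.imwrite('pics/side9.png',c['image'])
E
```

```text
[ 533    0  107  127 2365] [821.7 109.7] [43.9 99.9] 53.5 z [43.6 54.4 63.1]
[ 274   70   79   83 5167] [652.4  49.5] [50.2 50.3] 15.1 z [59.  60.  60.9]
[ 277  190   73   75 4256] [671.5 -25.6] [50.2 50.8] 12.8 z [58.9 59.9 60.8]
[ 431  230  134   72 1587] [798.4 -16.9] [99.1 25.6] 48.3 z [45.6 57.2 63.6]
[ 380  307   48  117 1256] [ 768.8 -123.8] [112.    5.1] 87.8 z [43.3 54.7 63.2]
[ 233  363   49   49 1840] [ 659.8 -168. ] [38.4 37.9] 85.3 z [45.1 49.6 50.5]
table [-0.8 -0.1]
```

View pics/side9.png

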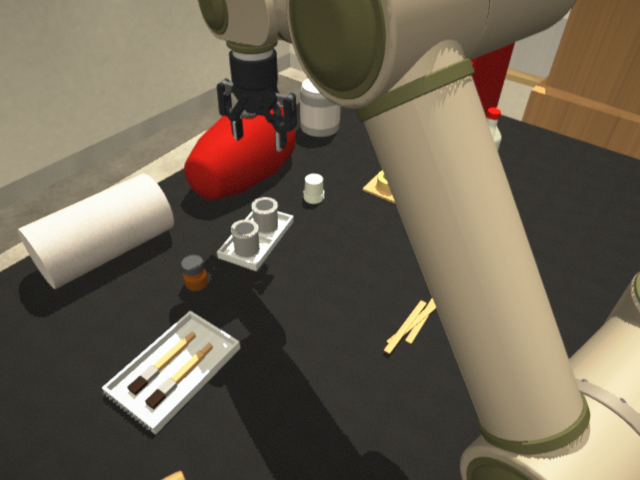

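View pics/w16.png

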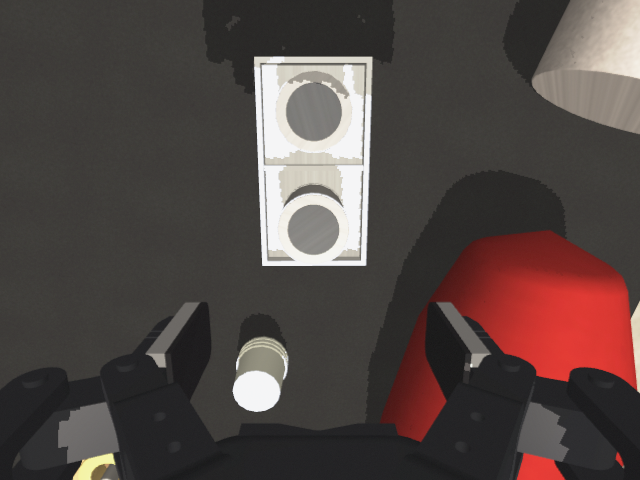

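The side view shows the tins upright in the tray (245,238 and 264,215), and the brushes side by side in the long tray at (162,362) and (179,375). The wrist view shows one tin in each bay (313,112 and 313,228). The jar and cups haven't moved, and the gripper is clear of everything.

```bash
python3 -c "
from rig import *
print(finish_job())"
```

```text
the job is handed in; nothing more can be done
None
```

I handed the job in at about 26 s: one tin upright in each bay, both brushes flat and side by side mid-tray, the tape over its post, and the cups and jar where they were; the judging result was not shown.

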